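# Release the spring stop and slide the praline deck home

### The arm

A 7-joint arm with a two-finger parallel gripper is mounted at the origin on the work surface. World frame = base frame: x ahead of the robot, y to its left, z up, the work surface at z = 0. Lengths are in m, angles in rad, forces in N, time in s.
With the tool pointing down it reaches from about 0.4 to 0.925 m from the base axis. Payload 4.1 kg.
Tool frame: the origin (TCP) lies on the centre line of the jaws, within the pads' length; the fingertips stand 17 mm ahead of it and the grasp point (between the pads) lies 2 mm behind it; z points along the fingers, y is the direction in which the jaws open and shut (so a half turn about z gives the same grasp; the last joint's range is limited). The gripper opens to 85 mm and grips with 20 to 120 N. Pads are 22 mm wide; open, the fingers measure 114 mm over their backs; the gripper's body (76 mm by 85 mm) begins 54 mm behind the grasp point. The pads swing forward as they close: fully open they stand 13 mm farther back than shut.
Start: joints at [1.002, 0.398, 0.045, 1.537, -0.019, 1.207, -0.051], TCP at [0.294, -0.58, 0.248] pointing down, gripper open.
Joint ranges: [-2.82, 2.82], [-0.49, 2.23], [-1.37, 1.46], [0, 2.46], [-1.36, 4.5], [0.23, 2], [-2.94, 2.94]. Speed limits (rad/s): [2.57, 2.57, 3.14, 3.14, 3.14, 3.14, 3.14].

### API

Orientations are given as [roll, pitch, yaw] about the fixed x, y, z axes, in that order (R = Rz(yaw) Ry(pitch) Rx(roll)).
In Python, from workcell import arm, snapshot, calibration, boxes_of, landmark_of gives the robot as it stands.
- The arm moves only by the shell command python3 -m jog 'ROWS' [FORCE]. ROWS is JSON, a list of rows, each a list of 7 numbers: the turn, a rotation vector about the tool's x, y, z each as a share of 90 degrees, from -1 to 1, then the shift along the tool's x, y, z each as a share of 0.1 m, from -1 to 1, then the opening, from 0 (shut) to 1 (fully open). A call has 1 to 8 rows; each row is the pose to reach, as a shift and turn from the pose commanded when the call began, along the tool's axes at that moment; what a row does not reach only later rows make up. A row lasts 1/12 s, in which the tool goes at most 41.7 mm and 7.16 degrees, less where a joint would pass 70% of its speed; a pose out of reach is approached as far as the arm can. A call with a number of a shift or a turn outside -1 to 1 is refused whole. A call with a gripper value outside its range is refused whole. The fingers move at their own pace and stop on an object; FORCE is the grip in N (left out, the last holds). Time passes only in rows, so rows that repeat a pose let the fingers close. It gives the time, the measured TCP pose, the force and the opening at its end, in the units of the state.
- arm.get_obs(): the state, without advancing time (a new reading comes with each control period).
- snapshot(name): name is "scene" or "top" or "wrist"; returns (picture, depth): 384x512x3 uint8, blue, green, red; 384x512 float32, m along the optical axis (not along the pixel's ray), 0 where there is no reading.
- calibration(name): a dict with "camera_matrix" (3x3 intrinsics, pixels), "rvec" (rotation vector, rad) and "tvec" (3), from world to camera coordinates, as OpenCV has them; the wrist camera has in their place "mount" (4x4, takes a point from camera to tool coordinates, whose origin is the TCP and whose axes are the flange's). Camera axes: x right, y down, z forward; pixel columns grow to the right and rows downward; lengths in m; the calibration is good to about 2 mm. A picture is of the moment at which its call begins: read the wrist's pose just before it. calibration takes no time and is no camera call.
- arm.finish_job(): hands the job in, once; it reports no verdict.
Trained networks look in the newest picture that a camera, given by its name, has taken for a name from the list of things; names that differ only in an ending like _2 or _b are one class to them, and where a whole thing is asked for, a point or a joint stands for the part that bears it (a point fixed in the world has none). Each returns a list of dicts, best first, with "conf" (0 to 1); they miss things now and then, are a little off and sometimes report something else, mostly with a low value. They report only what shows in the picture. A call takes as long as a camera call.
- boxes_of(target, camera): "box" ([left, top, right, bottom] in pixels, round what is visible of it).
- landmark_of(target, camera): "uv" ([column, row] in pixels: a listed point, or the origin of a listed thing).
The state is a dict: "clock": time; "joints": joint angles; "qvel": joint speeds; "joint_efforts": joint torques, N m; "tool_pos": TCP position; "eef_rot": TCP orientation; "contact_force": force on the tool from outside, world axes, zero at the start; "wrist_torque": the same for the moment, N m; "grip_width": finger opening in m.
Only numpy, scipy, OpenCV 4.12 (cv2) and the standard library are available. Lean on these libraries where they do the work, as an engineer would, in place of code of your own. Each camera call takes 0.05 s, during which the arm holds its last target.

### The job

The roll-out deck of the praline display has been left pulled out and locked. With a fingertip press down the blue spring button that stands in the deck's slot, keep it down while you slide the deck in past it, and push the deck fully home until the button springs up again in front of the deck and locks it. Roll the deck in smoothly, neither slamming nor forcing it; grip and lift nothing, keep both praline trays standing on the deck untouched, and leave everything else on the counter where it is.

Things in the scene. Friction and masses are not known exactly. Their poses are not given: they have to be found in the camera images.
- stop (a joint): How far the blue spring button is pressed, in m: 0 = up, 0.014 = fully down (3 N to start, 6 N fully down). While up it blocks the deck. From 0.010 on it is clear under the deck plate; at 0.012 its top lies 2 mm below the plate's underside. Once the plate has come over the button, the plate keeps it down (about 0.010).
- deck (a joint): How far the deck has been slid in, in m: 0 = fully out (start); from 0.115 on it is home: its front edge has passed the button, which springs up in front of it. End stop at 0.126. It needs some 2 to 4 N to move and stays where it is left.
- stop_top (a point): Centre of the flat top of the blue spring button, a round plunger of 30 mm diameter that moves only up and down. Up, its top stands 58 mm above the counter, 4 mm above the deck plate. Axes: x = the direction in which the deck slides in (away from the robot), y = left, z up.
- deck_slot (a point): Centre, on the deck's upper face, of the black-edged 44 x 44 mm opening through the 6 mm deck plate (faces 54 and 48 mm above the counter); closed fingertips fit. Moves with the deck. Deck out: 2 mm of slot before the button, 12 mm beyond it. A finger on the button, moved along +x, pushes the slot's far wall; below the plate there the space is free to 12 mm above the counter. Axes as stop_top.
- deck_lip (a point): Middle of the front face of the deck's upturned front lip (270 mm wide, 8 mm thick, 12 mm rolled top, up to 89 mm above the counter), 70 mm above the counter; it may be pushed too. The aluminium deck is 285 mm long, 0.9 kg, with 12 mm high side and back rims. The slot's centre is 105 mm in from this face and 90 mm to its right (-y). Axes as stop_top.
- display: The fixed counter-top display: wooden side cheeks (52 mm high, 360 mm long, 304 mm over both), steel cross-member in front, a glass guard 203 mm high along the far side, 334 mm beyond the button, with glass returns 127 mm high at its ends from 254 mm beyond the button. Origin: on the counter under the button's axis; x = direction in which the deck slides in, y = left, z up.
- tray_red: Loose steel tray, 120 x 170 x 14 mm, of red truffles (tops 27 mm above its underside), on the deck to the left of the slot. Origin: centre of its underside. It rides on the deck; not to be touched. 0.35 kg.
- tray_cocoa: Loose steel tray, 120 x 170 x 14 mm, of brown cut pralines (tops 25 mm above its underside), on the deck beside the other. Origin: centre of its underside. Not to be touched. 0.35 kg.
- tongs: Steel serving tongs, 210 mm long, 12 mm high, lying on the counter to the right of the display. Leave alone. Origin: middle, underside.
- gift_box: Brown praline box with gold ribbon, 119 x 119 mm, 54 mm high with its bow, on the counter to the left of the display. Leave alone. Origin: centre of the underside.
- jar: Amber glass jar with brass lid, 76 mm diameter, 115 mm high, on the counter at the left. Leave alone. Origin: centre of the underside.
- bowl: White bowl, 110 mm diameter, 50 mm high, on the counter at the left. Leave alone. Origin: centre of the underside.
- truffle_plate: White plate, 140 mm diameter, with a little heap of cream truffles, 55 mm high, on the counter at the right. Leave alone. Origin: centre of the underside.
- palette_knife: Palette knife, 220 mm long, lying on the counter at the right. Leave alone. Origin: middle, underside.

How it is judged:
By the outcome, as a careful person would: the job done as asked, in the order asked, and still so for the second after the job is handed in, with the robot touching nothing.
It also fails if it takes over 35 s, if anything falls off the work surface, if the arm or the gripper's body presses on something with over 40 N, if the wrist force passes 120 N, or if a joint passes its speed limit or range.

## Working session

There is one attempt and no reset: what is moved stays moved. The work goes in short steps, Python scripts to look and compute and a shell command to move; the robot and the scene stay as the last step left them, time stands still between calls to the robot, and variables do not carry over. Pictures are saved under pics/ and viewed, and the job is handed in when it is done.

```bash
ls; mkdir -p pics; cat > h.py <<'E'
import numpy as np, cv2
from workcell import arm, snapshot, calibration, boxes_of, landmark_of
from scipy.spatial.transform import Rotation as R
def ext(name,obs=None):
    c=calibration(name); K=np.array(c["camera_matrix"],float)
    if "mount" in c:
        M=np.array(c["mount"]); T=np.eye(4); T[:3,:3]=R.from_euler('xyz',obs["eef_rot"]).as_matrix(); T[:3,3]=obs["tool_pos"]
        W=T@M
    else:
        Rm=cv2.Rodrigues(np.array(c["rvec"],float))[0]; t=np.array(c["tvec"],float).ravel()
        W=np.eye(4); W[:3,:3]=Rm.T; W[:3,3]=-Rm.T@t
    return K,W
def unproj(K,W,uv,d):
    p=np.linalg.inv(K)@np.array([uv[0],uv[1],1.])*d
    return W[:3,:3]@p+W[:3,3]
def atz(K,W,uv,z):
    r=W[:3,:3]@(np.linalg.inv(K)@np.array([uv[0],uv[1],1.])); o=W[:3,3]
    return o+r*(z-o[2])/r[2]
def proj(K,W,p):
    q=W[:3,:3].T@(np.asarray(p)-W[:3,3]); q=K@q; return q[:2]/q[2]
E
python3 - <<'E'
from h import *
o=arm.get_obs(); print({k:np.round(v,4).tolist() for k,v in o.items()})
for n in ["scene","top","wrist"]:
    o=arm.get_obs(); im,d=snapshot(n); cv2.imwrite(f"pics/{n}0.png",im); np.save(f"pics/{n}0.npy",d)
    K,W=ext(n,o); print(n,W[:3,3].round(3),K[0,0])
    if n!="wrist":
      for t in ["stop_top","deck_slot","deck_lip"]:
        for r in landmark_of(t,n)[:2]:
            u=r["uv"]; dd=d[int(round(u[1])),int(round(u[0]))]
            print(t,np.round(u,1),round(r["conf"],2),unproj(K,W,u,dd).round(4), atz(K,W,u,{"stop_top":.058,"deck_slot":.054,"deck_lip":.07}[t]).round(4))
print(arm.get_obs()["clock"])
E
```

```text
pics
{'clock': 0.0, 'joints': [1.002, 0.3992, 0.045, 1.5379, -0.0187, 1.2069, -0.0507], 'qvel': [-0.0001, -0.001, 0.0003, -0.0004, 0.0, 0.0009, -0.0007], 'joint_efforts': [-0.0003, -47.5123, 1.3643, -25.4222, 0.0116, 0.0095, -0.0], 'tool_pos': [0.294, -0.579, 0.2472], 'eef_rot': [-3.1396, 0.0001, 0.4699], 'contact_force': [0.1385, 0.2449, 0.7704], 'wrist_torque': [0.0162, -0.003, -0.0044], 'grip_width': 0.0854}
scene [1.116 0.969 1.178] 482.08757508849953
stop_top [234.7 187.4] 0.48 [ 0.5559 -0.0618  0.058 ] [ 0.5559 -0.0618  0.058 ]
stop_top [287.7 271.3] 0.28 [0.5824 0.3026 0.0355] [0.5929 0.3157 0.058 ]
deck_slot [233.8 189.1] 0.78 [ 0.5625 -0.0563  0.0578] [ 0.5606 -0.0597  0.054 ]
deck_lip [275.3 191.3] 0.58 [0.4546 0.0321 0.0703] [0.4545 0.0318 0.07  ]
deck_lip [235.2 201. ] 0.45 [0.5914 0.0056 0.0699] [0.5914 0.0057 0.07  ]
top [0.331 0.017 1.331] 371.31446671957724
stop_top [285.6 191.7] 0.59 [ 0.5504 -0.0647  0.0554] [ 0.55   -0.0645  0.058 ]
deck_slot [284.5 194.4] 0.72 [ 0.541  -0.0611  0.0541] [ 0.5411 -0.0611  0.054 ]
deck_lip [260.5 220.2] 0.67 [0.4461 0.0205 0.0872] [0.4477 0.0206 0.07  ]
deck_lip [184.8 187.2] 0.63 [0.5597 0.2884 0.0522] [0.5565 0.2846 0.07  ]
wrist [ 0.364 -0.543  0.374] 316.44684703293365
0.45
```

View pics/scene0.png

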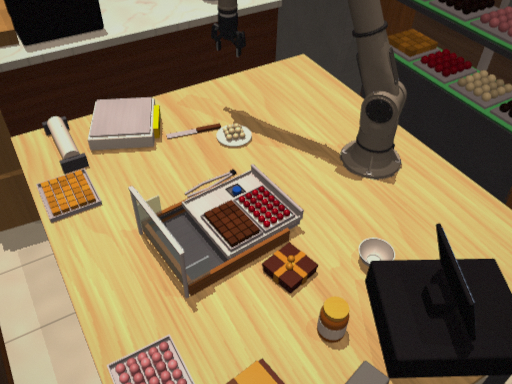

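View pics/top0.png

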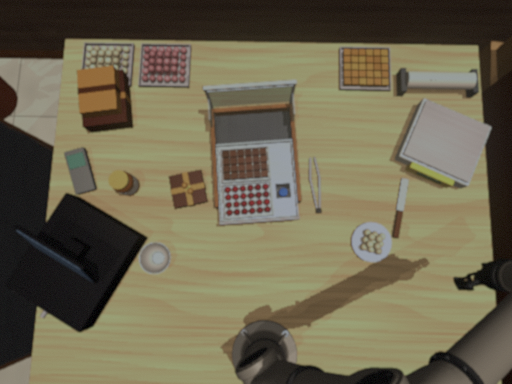

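The top view shows the deck with its lip near row 220 (columns 218–297). The blue button sits at about (283,191), with the tongs at column 315 close on the right. I'll zoom in and measure the axis.

```bash
python3 - <<'E'
import cv2
a=cv2.imread("pics/top0.png")[70:230,195:335]; b=cv2.imread("pics/scene0.png")[160:290,125:310]
cv2.imwrite("pics/topc.png",cv2.resize(a,None,fx=3.7,fy=3.7,interpolation=cv2.INTER_CUBIC))
cv2.imwrite("pics/scenec.png",cv2.resize(b,None,fx=4.2,fy=4.2,interpolation=cv2.INTER_CUBIC))
from h import *
for n in ["top","scene"]:
    im=cv2.imread(f"pics/{n}0.png"); d=np.load(f"pics/{n}0.npy"); K,W=ext(n)
    hsv=cv2.cvtColor(im,cv2.COLOR_BGR2HSV)
    m=cv2.inRange(hsv,(100,120,60),(125,255,255))
    nn,l,s,c=cv2.connectedComponentsWithStats(m)
    for i in range(1,nn):
        if s[i,4]>20: print(n,s[i],c[i].round(2),atz(K,W,c[i],.058).round(4))
K,W=ext("top"); d=np.load("pics/top0.npy"); im=cv2.imread("pics/top0.png")
v,u=np.mgrid[70:232,195:312]
P=(np.linalg.inv(K)@np.stack([u.ravel(),v.ravel(),np.ones(u.size)]))*d[70:232,195:312].ravel()
P=(W[:3,:3]@P+W[:3,3:]).T
m=(P[:,2]>.076)&(P[:,2]<.1)&(P[:,0]<.49)
Q=P[m]; print("lip",len(Q),Q.min(0).round(4),Q.max(0).round(4)); 
l=cv2.fitLine(Q[:,:2].astype(np.float32),cv2.DIST_HUBER,0,.001,.001).ravel(); print("lip line",l.round(4),np.degrees(np.arctan2(l[1],l[0])))
Rr=cv2.minAreaRect(Q[:,:2].astype(np.float32)); print(Rr)
m=(P[:,2]>.12); Q=P[m]; print("glass",len(Q)); 
if len(Q)>5:
  print(cv2.minAreaRect(Q[:,:2].astype(np.float32)))
E
```

```text
top [280 189   7   7  41] [282.73 191.9 ] [ 0.5491 -0.0546  0.058 ]
scene [232 186  10   9  64] [236.25 189.7 ] [ 0.5569 -0.0495  0.058 ]
lip 377 [ 0.4302 -0.1055  0.076 ] [0.4896 0.1597 0.0941]
lip line [ 0.0777 -0.997   0.4478  0.0223] -85.54337
((0.46401119232177734, 0.027844004333019257), (0.05866346135735512, 0.26583173871040344), 2.0210154056549072)
glass 1354
((0.6058769226074219, 0.04140511155128479), (0.5519269108772278, 0.3029789328575134), 5.119525909423828)
```

View pics/topc.png

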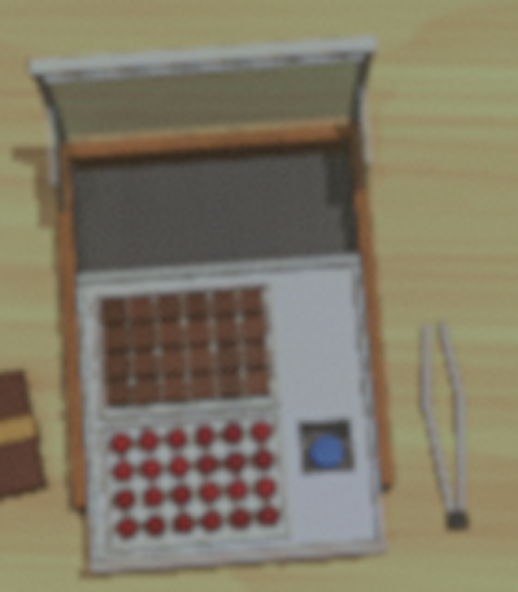

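View pics/scenec.png

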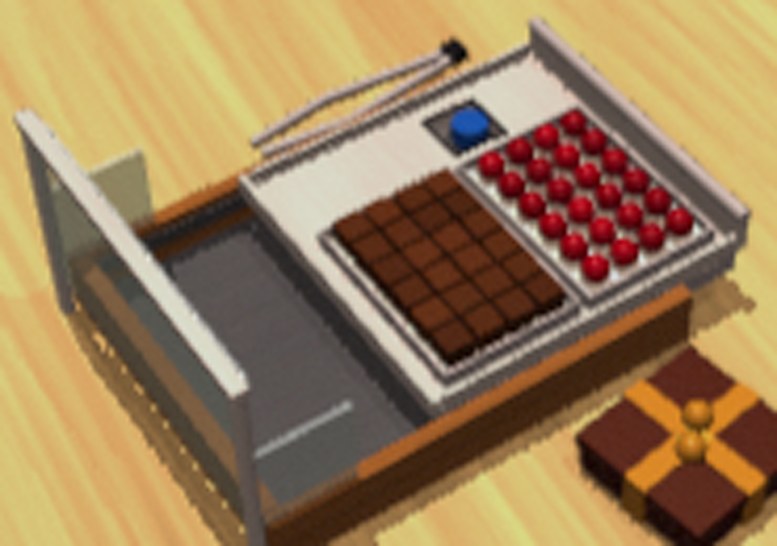

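View pics/wrist0.png

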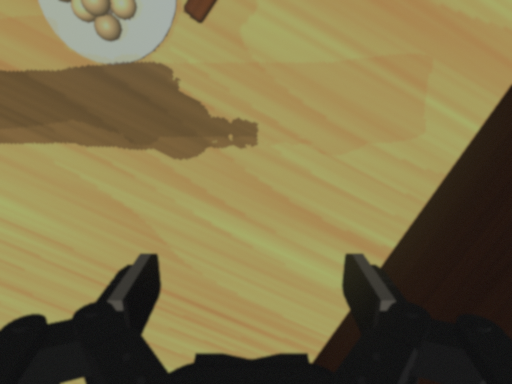

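```bash
python3 - <<'E'
from h import *
print(calibration("wrist"))
E
python3 -m jog '[[0,0,0.08,0.288,-0.243,0,0],[0,0,0.16,0.576,-0.486,0,0],[0,0,0.24,0.863,-0.728,0,0]]'
```

```text
{'camera_matrix': array([[316.44684703,   0.        , 251.10279153],
       [  0.        , 316.44684703, 194.90313611],
       [  0.        ,   0.        ,   1.        ]]), 'mount': array([[ 9.80364141e-04, -9.51631434e-01, -3.07240383e-01,
         7.86461984e-02],
       [ 9.99998850e-01,  5.77367545e-04,  1.40255621e-03,
        -5.66047479e-04],
       [-1.15732596e-03, -3.07241404e-01,  9.51630905e-01,
        -1.25686916e-01],
       [ 0.00000000e+00,  0.00000000e+00,  0.00000000e+00,
         1.00000000e+00]])}
clock: 0.7
tool_pos: [0.3383, -0.4748, 0.2482]
eef_rot: [3.142, -0.0, 0.087]
contact_force: [-0.1, 0.4, 0.5]
grip_width: 0.0514
```

```bash
for i in 1; do python3 -m jog '[[0,0,0,0.12,-0.33,0,0],[0,0,0,0.25,-0.66,0,0],[0,0,0,0.38,-1,0,0]]'; done
python3 -m jog '[[0,0,0,0.12,-0.33,0,0],[0,0,0,0.25,-0.66,0,0],[0,0,0,0.38,-1,0,0]]'
python3 -m jog '[[0,0,0,0.12,-0.33,0,0],[0,0,0,0.25,-0.66,0,0],[0,0,0,0.38,-1,0,0]]'
python3 -m jog '[[0,0,0,0.12,-0.33,0,0],[0,0,0,0.25,-0.66,0,0],[0,0,0,0.38,-1,0,0],[0,0,0,0.38,-1,0,0]]'
```

```text
clock: 0.95
tool_pos: [0.367, -0.3709, 0.2485]
eef_rot: [3.141, -0.0, 0.095]
contact_force: [0.7, 0.3, 0.3]
grip_width: 0.0123
clock: 1.2
tool_pos: [0.3952, -0.2678, 0.2486]
eef_rot: [3.141, -0.001, 0.094]
contact_force: [0.7, 0.8, -0.5]
grip_width: 0.0001
clock: 1.45
tool_pos: [0.4235, -0.1647, 0.2487]
eef_rot: [3.141, -0.001, 0.094]
contact_force: [1.3, 0.3, -0.9]
grip_width: 0.0003
clock: 1.78
tool_pos: [0.4536, -0.0549, 0.249]
eef_rot: [-3.138, -0.003, 0.106]
contact_force: [0.4, 0.0, 0.8]
grip_width: -0.0001
```

```bash
cat > w.py <<'E'
from h import *
import sys
n=sys.argv[1]
o=arm.get_obs(); im,d=snapshot("wrist"); cv2.imwrite(f"pics/{n}.png",im); np.save(f"pics/{n}.npy",d); np.save(f"pics/{n}_p.npy",np.r_[o["tool_pos"],o["eef_rot"]])
K,W=ext("wrist",o); print(np.round(o["tool_pos"],4),np.round(o["eef_rot"],4),o["clock"])
for t,z in [("stop_top",.058),("deck_slot",.054)]:
    for r in landmark_of(t,"wrist")[:1]:
        u=r["uv"]; dd=d[int(round(u[1])),int(round(u[0]))]
        print(t,np.round(u,1),round(r["conf"],2),unproj(K,W,u,dd).round(4),atz(K,W,u,z).round(4))
hsv=cv2.cvtColor(im,cv2.COLOR_BGR2HSV); m=cv2.inRange(hsv,(100,120,60),(125,255,255))
nn,l,s,c=cv2.connectedComponentsWithStats(m)
for i in range(1,nn):
    if s[i,4]>100:
        dm=np.median(d[l==i]); print("blue",s[i],c[i].round(1),unproj(K,W,c[i],dm).round(4),atz(K,W,c[i],.058).round(4))
E
python3 w.py w1
```

```text
[ 0.4536 -0.0549  0.249 ] [-3.1383e+00 -3.1000e-03  1.0630e-01] 1.7833
stop_top [263.1  71.9] 0.73 [ 0.5519 -0.0549  0.0588] [ 0.5519 -0.0549  0.058 ]
blue [247  57  31  33 792] [261.9  72.7] [ 0.5511 -0.0539  0.058 ] [ 0.5511 -0.0539  0.058 ]
```

View pics/w1.png

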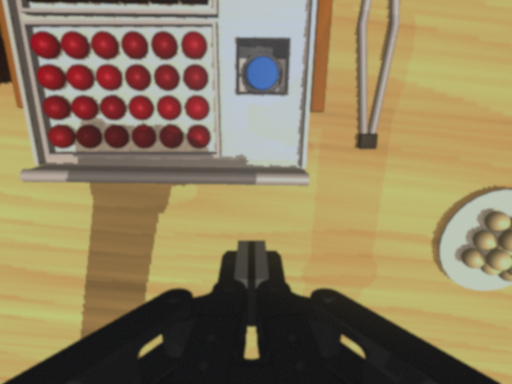

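The wrist image shows the button at (262,72) inside the black-edged slot (237–290 × 38–95), and the lip at about row 178. I'll take a second view closer in.

```bash

python3 -m jog '[[0,0,0,0.3,0,0,0],[0,0,0,0.6,0,0,0],[0,0,0,0.8,0,0,0],[0,0,0,0.8,0,0,0]]'; python3 w.py w2
```

```text
clock: 2.27
tool_pos: [0.5345, -0.0569, 0.2481]
eef_rot: [-3.141, -0.002, 0.093]
contact_force: [0.1, -0.1, -0.3]
grip_width: 0.0001
[ 0.5345 -0.0569  0.2481] [-3.1414e+00 -2.5000e-03  9.2700e-02] 2.2667
stop_top [252.3 156.9] 0.87 [ 0.552  -0.0564  0.0579] [ 0.552  -0.0564  0.058 ]
blue [236 143  29  29 638] [250.2 156.7] [ 0.5519 -0.0543  0.058 ] [ 0.5519 -0.0543  0.058 ]
```

View pics/w2.png

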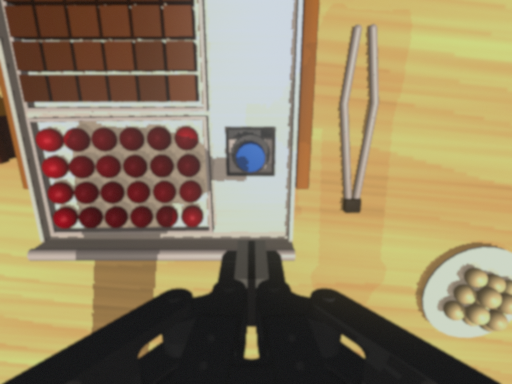

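```bash
python3 - <<'E'
from h import *
for n in ["w1","w2"]:
    p=np.load(f"pics/{n}_p.npy"); o=dict(tool_pos=p[:3],eef_rot=p[3:]); K,W=ext("wrist",o)
    im=cv2.imread(f"pics/{n}.png"); d=np.load(f"pics/{n}.npy")
    # metric top-down orthophoto at z=.054, 0.5mm px, origin (0.40,-0.14)..(0.66,0.06) ; rows: x decreasing, cols: y decreasing
    xs=np.arange(.66,.42,-.0005); ys=np.arange(.06,-.16,-.0005)
    Y,X=np.meshgrid(ys,xs); P=np.stack([X,Y,np.full_like(X,.054)],-1).reshape(-1,3)
    q=(P-W[:3,3])@W[:3,:3]; q=q@K.T; uv=(q[:,:2]/q[:,2:]).reshape(X.shape+(2,)).astype(np.float32)
    orth=cv2.remap(im,uv[...,0],uv[...,1],cv2.INTER_CUBIC); cv2.imwrite(f"pics/{n}_o.png",orth)
    g=cv2.cvtColor(orth,cv2.COLOR_BGR2GRAY).astype(int); b=(orth.astype(int))
    # dark/blue slot region: not bright
    hsv=cv2.cvtColor(orth,cv2.COLOR_BGR2HSV)
    m=((hsv[...,2]<110)|(hsv[...,1]>110)).astype(np.uint8)
    r0=int((.66-.557)/.0005); c0=int((.06+.055)/.0005)
    sub=np.zeros_like(m); sub[r0-60:r0+60,c0-60:c0+60]=m[r0-60:r0+60,c0-60:c0+60]
    nn,l,s,c=cv2.connectedComponentsWithStats(sub); i=1+np.argmax(s[1:,4])
    pts=np.argwhere(l==i)[:,::-1].astype(np.float32); rr=cv2.minAreaRect(pts)
    print(n,"slot centre",.66-rr[0][1]*.0005,.06-rr[0][0]*.0005,"size mm",np.array(rr[1])*.5,"ang",rr[2],s[i])
    # lip points from depth
    v,u=np.mgrid[0:384,0:512]; Q=(np.linalg.inv(K)@np.stack([u.ravel(),v.ravel(),np.ones(u.size)]))*d.ravel()
    Q=(W[:3,:3]@Q+W[:3,3:]).T
    k=(Q[:,2]>.0845)&(Q[:,2]<.095)&(Q[:,0]<.49)&(Q[:,0]>.4); L=Q[k]
    if len(L)>50:
        f=cv2.fitLine(L[:,:2].astype(np.float32),cv2.DIST_HUBER,0,.001,.001).ravel(); print(" lip",len(L),np.degrees(np.arctan2(f[0]*-np.sign(f[1]),abs(f[1]))),L.min(0).round(4),L.max(0).round(4),cv2.minAreaRect(L[:,:2].astype(np.float32)))
    for a,z,nm in [((.0465,.0495),0,"cheek52?"),((.05,.0535),0,"c")]:
        k=(Q[:,2]>a[0])&(Q[:,2]<a[1])&(Q[:,1]<-.09)&(Q[:,1]>-.15); print(nm,k.sum())
    k=(abs(Q[:,0]-.5)<.05)&(abs(Q[:,1]+.22)<.05)
    print("plate z",np.median(Q[(abs(Q[:,0]-.5)<.008)&(abs(Q[:,1]+.06)<.015)][:,2]),"counter",np.median(Q[(abs(Q[:,0]-.5)<.01)&(abs(Q[:,1]+.145)<.01)][:,2]))
E
```

```text
w1 slot centre 0.5567505645751953 -0.05336328887939454 size mm [49.03356552 49.02692413] ang 84.6678466796875 [ 174  154  106  106 8286]
 lip 3370 5.334552 [ 0.4312 -0.1083  0.0845] [0.4666 0.1617 0.0912] ((0.44843730330467224, 0.026686035096645355), (0.012086386792361736, 0.2709704339504242), 5.3463454246521)
cheek52? 21
c 1854
plate z 0.05398374188686095 counter 0.00021415031175953114
w2 slot centre 0.5560933609008789 -0.05328529357910157 size mm [49.53501892 49.50951385] ang 84.14398956298828 [ 175  155  105  107 8391]
 lip 2117 5.395129 [ 0.4323 -0.1084  0.0845] [0.4668 0.1606 0.0908] ((0.4493545889854431, 0.026333093643188477), (0.010925360955297947, 0.2701137363910675), 5.393965721130371)
cheek52? 92
c 2770
plate z 0.05412899324457787 counter 0.0002170375785111034
```

View pics/w2_o.png

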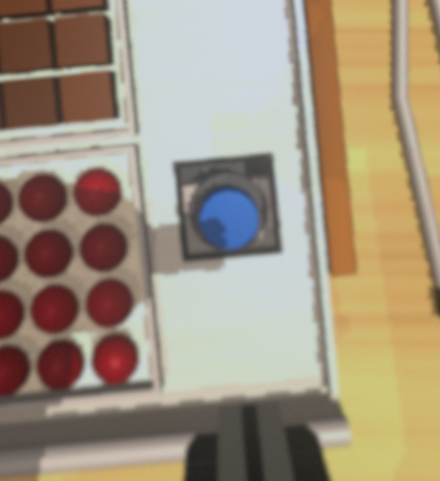

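```bash
python3 - <<'E'
from h import *
o=arm.get_obs(); im,d=snapshot("scene"); cv2.imwrite("pics/s1.png",im); print(np.round(o["joints"],2))
K,W=ext("scene"); v,u=np.mgrid[0:384,0:512]; Q=(np.linalg.inv(K)@np.stack([u.ravel(),v.ravel(),np.ones(u.size)]))*d.ravel()
Q=(W[:3,:3]@Q+W[:3,3:]).T
Rm=R.from_euler('xyz',o["eef_rot"]).as_matrix(); T=(Q-o["tool_pos"])@Rm
T=T[(abs(T[:,0])<.06)&(abs(T[:,1])<.08)&(T[:,2]<.03)&(T[:,2]>-.13)]
for z in np.arange(.025,-.13,-.01):
    s=T[(T[:,2]<=z)&(T[:,2]>z-.01)]
    if len(s): print(f"{z-.005:.3f}",len(s),"x",s[:,0].min().round(3),s[:,0].max().round(3),"y",s[:,1].min().round(3),s[:,1].max().round(3))
a=im[60:210,170:310]; cv2.imwrite("pics/s1c.png",cv2.resize(a,None,fx=4,fy=4,interpolation=cv2.INTER_CUBIC))
E
```

```text
[ 0.28  0.2  -0.29  1.81  0.06  1.14 -1.51]
0.020 4 x 0.006 0.013 y -0.008 0.004
0.010 12 x -0.003 0.014 y -0.014 0.003
0.000 20 x -0.002 0.015 y -0.018 0.015
-0.010 22 x -0.002 0.015 y -0.018 0.015
-0.020 15 x 0.009 0.016 y -0.016 0.015
-0.030 32 x -0.005 0.017 y -0.032 0.038
-0.040 39 x -0.007 0.017 y -0.043 0.048
-0.050 58 x -0.007 0.021 y -0.047 0.05
-0.060 59 x -0.009 0.021 y -0.059 0.057
-0.070 78 x -0.009 0.021 y -0.063 0.059
-0.080 71 x -0.007 0.023 y -0.065 0.055
-0.090 53 x -0.005 0.023 y -0.047 0.014
-0.100 26 x -0.006 0.015 y -0.043 -0.02
-0.110 39 x -0.027 0.039 y -0.041 0.006
-0.120 71 x -0.026 0.042 y -0.041 0.013
-0.130 34 x -0.025 0.042 y -0.041 0.002
```

View pics/s1c.png

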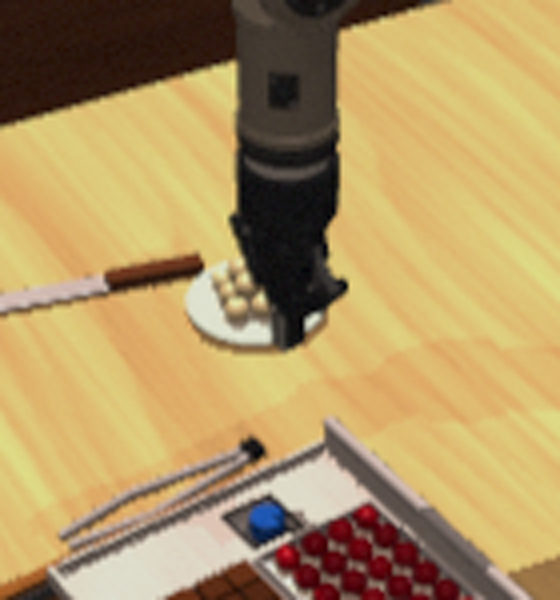

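Clearances look good: the fingers are only ±18 mm wide at truffle height, and the tip is 22 mm along the slide. I'll descend over the button.

```bash

python3 -m jog '[[0,0,0,0.07,0,0.3,0],[0,0,0,0.14,0,0.6,0],[0,0,0,0.19,-0.01,0.95,0],[0,0,0,0.19,-0.01,0.95,0],[0,0,0,0.19,-0.01,0.95,0]]' 60
python3 -m jog '[[0,0,0,0,0,0.2,0],[0,0,0,0,0,0.4,0],[0,0,0,0,0,0.55,0],[0,0,0,0,0,0.6,0],[0,0,0,0,0,0.6,0],[0,0,0,0,0,0.6,0]]'
python3 - <<'E'
from h import *
o=arm.get_obs(); print(np.round(o["tool_pos"],4),np.round(o["eef_rot"],4),np.round(o["contact_force"],2),o["clock"])
im,d=snapshot("scene"); cv2.imwrite("pics/s2.png",im)
a=im[100:230,180:310]; cv2.imwrite("pics/s2c.png",cv2.resize(a,None,fx=4.4,fy=4.4,interpolation=cv2.INTER_CUBIC))
im,d=snapshot("wrist"); cv2.imwrite("pics/w3.png",im)
E
```

```text
clock: 2.88
tool_pos: [0.548, -0.0533, 0.1522]
eef_rot: [-3.141, 0.005, 0.094]
contact_force: [0.3, -0.5, 0.4]
grip_width: -0.0002
clock: 3.38
tool_pos: [0.5512, -0.053, 0.0952]
eef_rot: [3.141, -0.003, 0.094]
contact_force: [0.2, 0.3, -1.2]
grip_width: -0.0001
[ 0.5512 -0.053   0.0952] [ 3.1407e+00 -2.8000e-03  9.4400e-02] [ 0.2   0.31 -1.22] 3.3833
```

View pics/s2c.png

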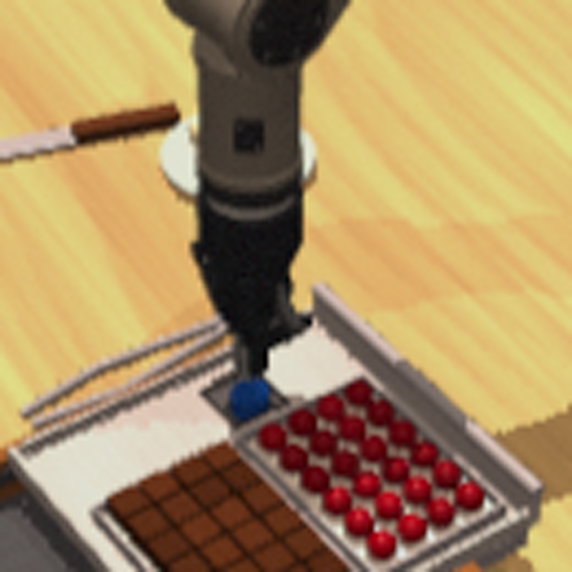

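View pics/w3.png

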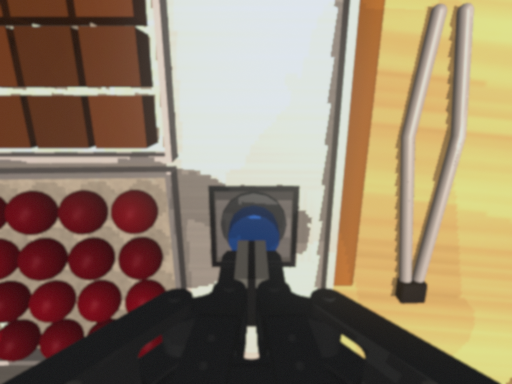

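The fingertip is centred over the slot (tip at column 252, slot 209–298). Now I'll press the button.

```bash

python3 -m jog '[[0,0,0,0.02,0,0.08,0],[0,0,0,0.03,0,0.16,0],[0,0,0,0.03,0,0.2,0],[0,0,0,0.03,0,0.23,0],[0,0,0,0.03,0,0.26,0],[0,0,0,0.03,0,0.26,0],[0,0,0,0.03,0,0.26,0]]'
python3 - <<'E'
from h import *
o=arm.get_obs(); print(np.round(o["tool_pos"],4),np.round(o["contact_force"],2))
E
```

```text
clock: 4.07
tool_pos: [0.5537, -0.0523, 0.0676]
eef_rot: [3.141, -0.001, 0.095]
contact_force: [0.4, 0.7, 4.5]
grip_width: -0.0
[ 0.5537 -0.0523  0.0676] [0.4  0.69 4.45]
```

```bash

python3 -m jog '[[0,0,0,0,0,0.025,0],[0,0,0,0,0,0.05,0],[0,0,0,0,0,0.05,0],[0,0,0,0,0,0.05,0]]'
python3 - <<'E'
from h import *
for i in range(3):
    o=arm.get_obs(); print(np.round(o["tool_pos"],4),np.round(o["contact_force"],2)); snapshot("wrist")
im,d=snapshot("wrist"); cv2.imwrite("pics/w4.png",im)
E
```

```text
clock: 4.4
tool_pos: [0.5537, -0.0523, 0.0626]
eef_rot: [3.141, -0.001, 0.095]
contact_force: [0.5, 0.2, 5.6]
grip_width: 0.0001
[ 0.5537 -0.0523  0.0626] [0.54 0.16 5.65]
[ 0.5536 -0.0524  0.0626] [1.72 0.44 5.09]
[ 0.5537 -0.0523  0.0627] [ 1.17 -0.64  5.2 ]
```

View pics/w4.png

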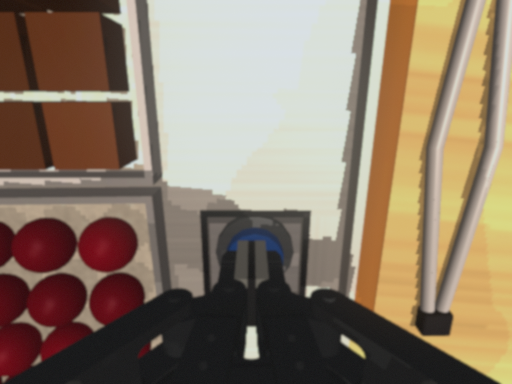

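The button is down about 12.4 mm at 5.6 N, which matches its spring. Now I'll slide forward gently until I reach the far wall.

```bash

python3 -m jog '[[0,0,0,0.03,0,0,0],[0,0,0,0.07,0,0,0],[0,0,0,0.1,0,0,0],[0,0,0,0.13,0,0,0],[0,0,0,0.16,0,0,0],[0,0,0,0.19,0,0,0],[0,0,0,0.22,0,0,0]]'
python3 - <<'E'
from h import *
for i in range(2):
    o=arm.get_obs(); print(np.round(o["tool_pos"],4),np.round(o["contact_force"],2)); im,d=snapshot("wrist")
cv2.imwrite("pics/w5.png",im)
E
```

```text
clock: 5.18
tool_pos: [0.5709, -0.0508, 0.0612]
eef_rot: [3.141, 0.01, 0.094]
contact_force: [-6.3, 0.4, 7.5]
grip_width: -0.0
[ 0.5709 -0.0508  0.0612] [-6.31  0.36  7.54]
[ 0.5719 -0.0507  0.0613] [-3.98 -0.58  5.78]
```

View pics/w5.png

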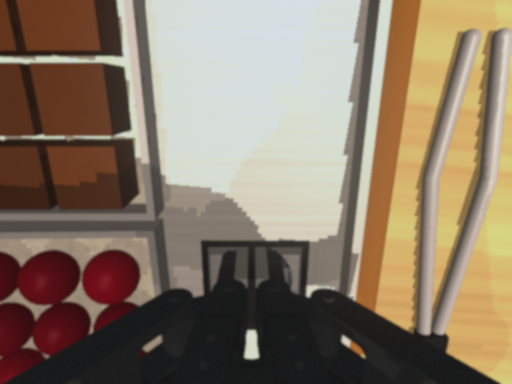

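```bash

python3 -m jog '[[0,0,0,0.02,0,-0.005,0],[0,0,0,0.05,0,-0.008,0],[0,0,0,0.08,0,-0.008,0],[0,0,0,0.11,0,-0.008,0]]'
python3 - <<'E'
from h import *
for i in range(2):
    o=arm.get_obs(); print(np.round(o["tool_pos"],4),np.round(o["contact_force"],2)); im,d=snapshot("wrist")
cv2.imwrite("pics/w6.png",im)
E
```

```text
clock: 5.62
tool_pos: [0.5825, -0.0497, 0.0614]
eef_rot: [-3.142, 0.008, 0.094]
contact_force: [-4.7, -1.6, 0.6]
grip_width: 0.0002
[ 0.5825 -0.0497  0.0614] [-4.72 -1.6   0.57]
[ 0.5837 -0.0495  0.0615] [-3.35 -1.   -2.89]
```

View pics/w6.png

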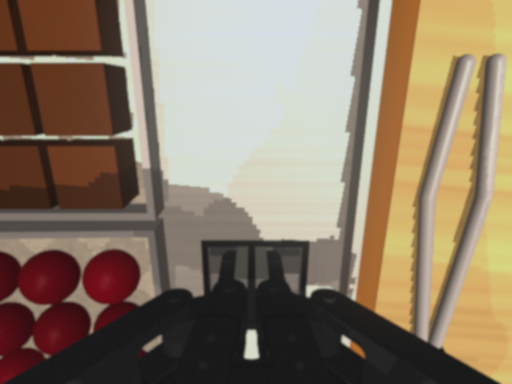

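The deck now moves with the finger: the tongs and cheek shift in the view while the slot stays fixed. The plate has covered the button. I'll continue the smooth slide at about 48 mm/s.

```bash

python3 -m jog '[[0,0,0,0.03,0,0,0],[0,0,0,0.07,0,0,0],[0,0,0,0.11,0,0,0],[0,0,0,0.15,0,0,0],[0,0,0,0.19,0,0,0],[0,0,0,0.23,0,0,0],[0,0,0,0.27,0,0,0],[0,0,0,0.31,0,0,0]]'
python3 -m jog '[[0,0,0,0.04,0,0,0],[0,0,0,0.08,0,0,0],[0,0,0,0.12,0,0,0],[0,0,0,0.16,0,0,0],[0,0,0,0.20,0,0,0],[0,0,0,0.24,0,0,0],[0,0,0,0.28,0,0,0],[0,0,0,0.32,0,0,0]]'
python3 - <<'E'
from h import *
for i in range(2):
    o=arm.get_obs(); print(np.round(o["tool_pos"],4),np.round(o["contact_force"],2)); im,d=snapshot("wrist")
cv2.imwrite("pics/w7.png",im)
im,d=snapshot("scene"); cv2.imwrite("pics/s7.png",im)
a=im[100:260,130:310]; cv2.imwrite("pics/s7c.png",cv2.resize(a,None,fx=3.7,fy=3.7,interpolation=cv2.INTER_CUBIC))
E
```

```text
clock: 6.38
tool_pos: [0.6143, -0.0467, 0.0615]
eef_rot: [-3.142, 0.006, 0.095]
contact_force: [-5.5, -0.4, -1.2]
grip_width: 0.0002
clock: 7.05
tool_pos: [0.6463, -0.0438, 0.0615]
eef_rot: [3.141, 0.006, 0.095]
contact_force: [-5.6, 0.2, -0.4]
grip_width: 0.0004
[ 0.6463 -0.0438  0.0615] [-5.62  0.16 -0.43]
[ 0.6476 -0.0435  0.0617] [-2.27 -1.14 -1.43]
```

View pics/s7c.png

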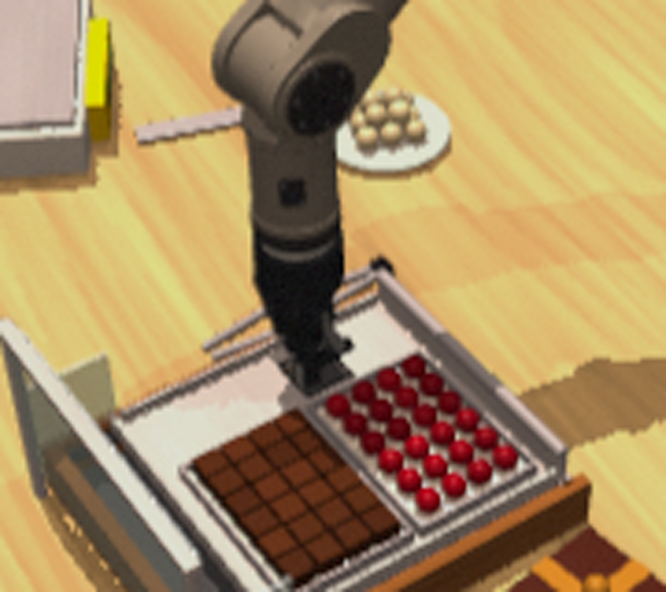

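```bash

python3 -m jog '[[0,0,0,0.03,0,0,0],[0,0,0,0.07,0,0,0],[0,0,0,0.11,0,0,0],[0,0,0,0.15,0,0,0],[0,0,0,0.19,0,0,0],[0,0,0,0.22,0,0,0],[0,0,0,0.25,0,0,0],[0,0,0,0.27,0,0,0]]'
cat > m.py <<'E'
from h import *
import sys
o=arm.get_obs(); print(np.round(o["tool_pos"],4),np.round(o["contact_force"],2),o["clock"])
s=(o["tool_pos"][0]-.5515)/.9956-.016; print("s from tool",s)
for n in ["top","scene"]:
    im,d=snapshot(n); cv2.imwrite(f"pics/{n}_{sys.argv[1]}.png",im)
    K,W=ext(n); v,u=np.mgrid[0:384,0:512]
    def pts(d):
        Q=(np.linalg.inv(K)@np.stack([u.ravel(),v.ravel(),np.ones(u.size)]))*d.ravel(); return (W[:3,:3]@Q+W[:3,3:]).T
    D=np.array([np.cos(.0937),np.sin(.0937)]); Lf=np.array([-D[1],D[0]]); B=np.array([.5515,-.054])
    for nm,dd in [("start",np.load(f"pics/{n}0.npy")),("now",d)]:
        Q=pts(dd); a=(Q[:,:2]-B)@D; b=(Q[:,:2]-B)@Lf
        k=(Q[:,2]>.083)&(Q[:,2]<.094)&(a>-.12)&(a<.045)&(b>.06)&(b<.22)
        print(n,nm,k.sum(),"lip top along",np.median(a[k]).round(4))
    a=im[70:230,195:335] if n=="top" else im[100:260,130:310]
    cv2.imwrite(f"pics/{n}_{sys.argv[1]}c.png",cv2.resize(a,None,fx=3.7,fy=3.7,interpolation=cv2.INTER_CUBIC))
E
python3 m.py a
```

```text
clock: 7.87
tool_pos: [0.6743, -0.0409, 0.062]
eef_rot: [3.142, 0.003, 0.095]
contact_force: [-4.6, -1.3, -3.7]
grip_width: -0.0005
[ 0.6743 -0.0409  0.062 ] [-4.64 -1.34 -3.66] 7.8667
s from tool 0.10733482480804563
top start 160 lip top along -0.0972
top now 149 lip top along 0.0085
scene start 117 lip top along -0.0906
scene now 139 lip top along 0.0169
```

View pics/scene_ac.png

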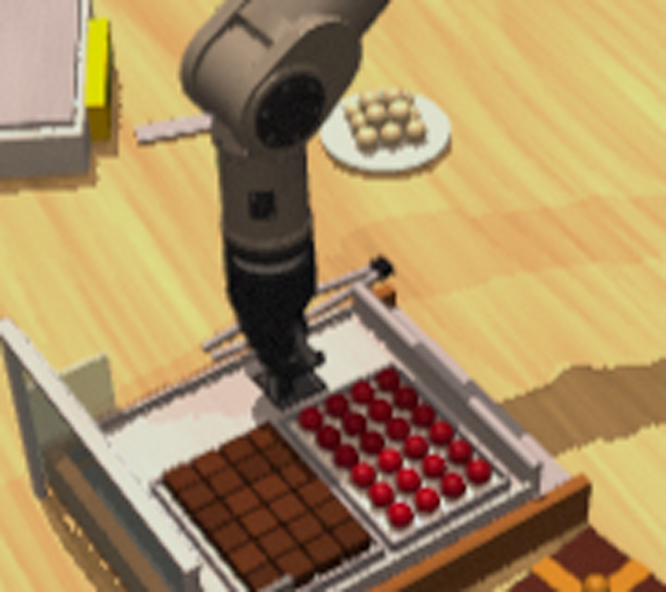

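View pics/top_ac.png

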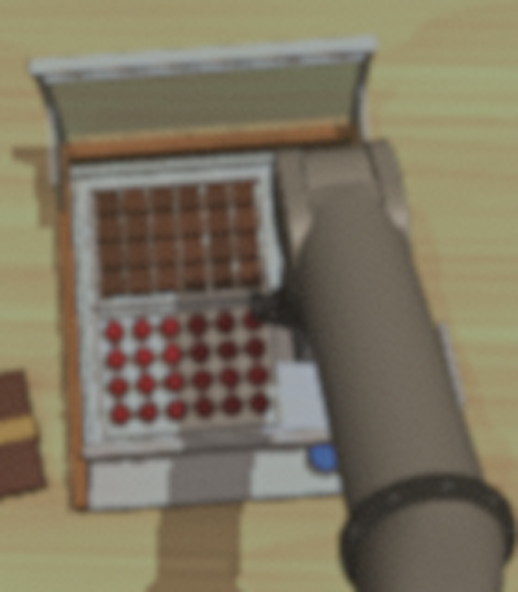

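All estimates agree at s ≈ 0.106–0.107 m. About 13 mm remain, so I'll decelerate.

```bash

python3 -m jog '[[0,0,0,0.03,0,0,0],[0,0,0,0.06,0,0,0],[0,0,0,0.085,0,0,0],[0,0,0,0.105,0,0,0],[0,0,0,0.12,0,0,0],[0,0,0,0.125,0,0,0],[0,0,0,0.125,0,0,0]]'
python3 m.py b; python3 w.py w8
```

```text
clock: 8.55
tool_pos: [0.6898, -0.0391, 0.0642]
eef_rot: [-3.142, -0.004, 0.095]
contact_force: [0.1, -0.0, -0.9]
grip_width: -0.0003
[ 0.6898 -0.0391  0.0642] [ 0.15 -0.   -0.94] 8.55
s from tool 0.12292240700809025
top start 160 lip top along -0.0972
top now 139 lip top along 0.0246
scene start 117 lip top along -0.0906
scene now 135 lip top along 0.0316
[ 0.6896 -0.0392  0.0642] [ 3.1415 -0.0037  0.095 ] 8.65
```

View pics/top_bc.png

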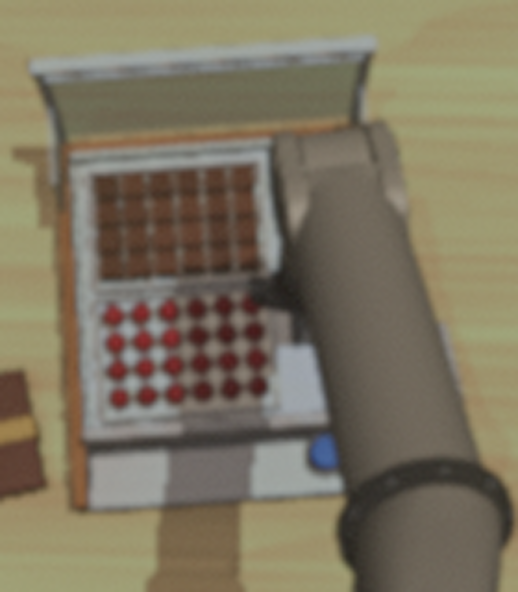

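View pics/w8.png

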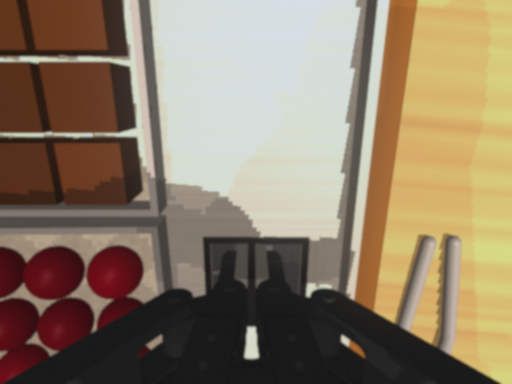

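The deck is at about 0.122 m with zero force, and the button is visible in front of the lip. I'll ease off the wall and lift straight up.

```bash

python3 -m jog '[[0,0,0,-0.02,0,0,0],[0,0,0,-0.05,0,0,0],[0,0,0,-0.05,0,-0.06,0],[0,0,0,-0.05,0,-0.2,0],[0,0,0,-0.05,0,-0.5,0],[0,0,0,-0.05,0,-0.8,0],[0,0,0,-0.05,0,-1,0]]'
python3 -m jog '[[0,0,0,-0.2,0,-0.3,0],[0,0,0,-0.5,0,-0.5,0],[0,0,0,-0.8,0,-0.7,0],[0,0,0,-1,0,-0.9,0],[0,0,0,-1,0,-0.9,0]]'
python3 -m jog '[[0,0,0,-0.3,0,0,0],[0,0,0,-0.6,0,0,0],[0,0,0,-1,0,0,0],[0,0,0,-1,0,0,0],[0,0,0,-1,0,0,0]]'
python3 m.py c; python3 w.py w9
```

```text
clock: 9.38
tool_pos: [0.6847, -0.0399, 0.1677]
eef_rot: [3.141, -0.005, 0.095]
contact_force: [0.6, 0.4, 0.4]
grip_width: 0.0
clock: 9.8
tool_pos: [0.5827, -0.0503, 0.2595]
eef_rot: [3.139, -0.007, 0.094]
contact_force: [0.1, -0.3, 0.8]
grip_width: -0.0002
clock: 10.22
tool_pos: [0.4825, -0.0593, 0.2536]
eef_rot: [3.14, -0.0, 0.094]
contact_force: [-0.4, 0.1, 0.3]
grip_width: -0.0001
[ 0.4825 -0.0593  0.2536] [-0.43  0.13  0.26] 10.2167
s from tool -0.0853382986879957
top start 160 lip top along -0.0972
top now 148 lip top along 0.0243
scene start 117 lip top along -0.0906
scene now 140 lip top along 0.0319
[ 0.4852 -0.0587  0.2541] [ 3.1411e+00 -2.8000e-03  9.5200e-02] 10.3167
stop_top [253.2 105.4] 0.79 [ 0.5524 -0.0544  0.057 ] [ 0.5525 -0.0544  0.058 ]
blue [239  92  29  30 679] [252.7 106.6] [ 0.5513 -0.054   0.058 ] [ 0.5513 -0.054   0.058 ]
```

View pics/scene_c.png

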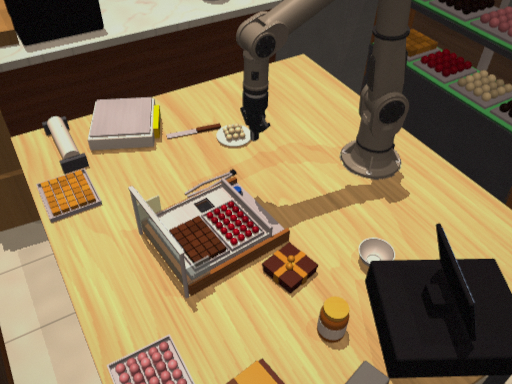

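View pics/w9.png

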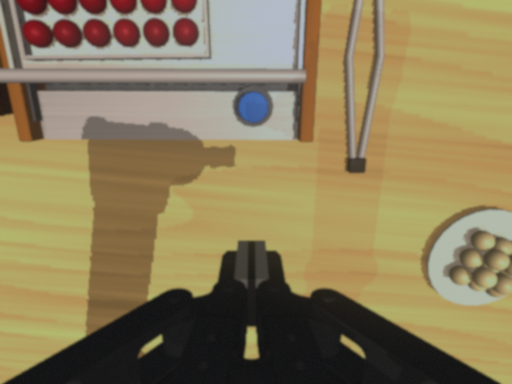

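The button is up at z ≈ 0.058 (depth reading) in front of the lip. The deck is home at about 0.122 m, both trays are on it, and the arm is clear. I'm handing it in.

```bash
python3 -c "
from workcell import arm
print(arm.finish_job(), arm.get_obs()['clock'])"
```

```text
the job is handed in; nothing more can be done
the job is handed in; nothing more can be done
```

The deck is fully home and locked, and I handed the job in at about 10.3 s of the 35 s allowed.

**What I did:** With the fingers shut, I pressed the blue button down about 12–14 mm at 5–7.5 N. Keeping it down, I slid the finger forward onto the slot's far wall and rolled the deck in at about 48 mm/s. The push took roughly 4–6 N, and I slowed for the last stretch, stopping short of the end stop. I then eased off the wall and lifted clear.

**Last checks:**
- **Deck:** about 0.122 m in by both fixed cameras (home from 0.115, end stop 0.126). It did not move when I lifted away.
- **Button:** up again in front of the lip. Depth readings put its top at 57–58 mm, its original height.
- **Surroundings:** both trays stand on the deck. By eye, the tongs, gift box and the other things on the counter are where they were; I did not measure them.
- **Arm:** stopped about 0.2 m above the counter, touching nothing.

**Disagreements:** The scene and top cameras differ by about 7 mm on the lip's absolute position, but agree on how far it moved. For a moment during the slide the button was nearly fully down (about 13.7 mm) rather than the 12 mm I aimed for. The landmark network did not report the slot in the wrist pictures, so I measured it from the picture itself.

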